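Clear the mounting base and seat the guard plate on its pins

TASK

The spindle collar has toppled over onto the mounting base: take it off and stand it upright on a bare patch of the table, on either end, and let go of it. Then put the guard plate on the base, handle up, its large hole over the thick stud and its small hole over the thin pin, and lower it slowly by hand all the way (never letting it drop) until it lies flush on the base, and let go. Leave the ring, the cutter head, the tin and the hex key where they are.

Things in the scene. Friction and masses are not known exactly. Their poses are not given: they have to be found in the camera images.
- base: fixed flat grey mounting base, 210 (x) x 110 (y) x 14 mm high. Origin: centre of its underside on the table, z up. On its top stand a thick steel stud (diameter 24, 70 mm high above the base's top) at x = +80 mm, y = 0 and a thin steel pin (diameter 16, 45 mm high above the base's top) at x = -80 mm, y = 0; the last 14 mm of both taper to 45 % of the diameter.
- seat (a point): centre of the mounting base's top face, 14 mm above the table, axes as the base's: where the middle of the plate's underside belongs
- plate: loose aluminium guard plate, 200 (x) x 80 (y) x 8 mm thick, about 0.5 kg, lying flat on the table. Origin: centre of its underside, z up. A through hole of diameter 27 mm at x = +80 mm and one of 19 mm at x = -80 mm, y = 0. A black bridge handle stands on its middle: a bar along x, 84 mm long, 16 mm wide (y) and 16 mm high, its centre 50 mm above the underside, on two legs (12 mm) at x = +-34 mm.
- collar: loose dark grooved steel spindle collar, a round sleeve of 50 mm diameter and 84 mm length, about 0.6 kg. Origin: its middle; its x axis is the cylinder's axis. It starts lying on the mounting base between the stud and the pin, its axis roughly across the base (along the base's y). Standing on the table its origin is 42 mm high. Its ends are flat; the bores are only shallow dark marks.
- spindle: fixed machine spindle standing upright on the table with a cutter head: 130 mm high, 36 mm radius (60 mm radius flange of 3 mm at the foot). Origin: centre of its foot. An obstacle.
- insert_ring: loose flat steel ring lying on the table, outer diameter 120, inner 56, 8 mm thick. Origin: centre of its underside. A bystander.
- cutter_head: loose steel cutter head with a groove round it standing on the table, diameter 68, 46 mm high. Origin: centre of its underside. A bystander.
- wax_tin: loose round tin standing on the table, diameter 68, 75 mm high. Origin: centre of its underside. A bystander.
- hex_key: loose L-shaped steel hex key lying on the table, long leg 130 mm along its x, short leg 49 mm along +y at its +x end, 10 mm thick. Origin: under the middle of the long leg. A bystander.
Not all that is in view belongs to the job. There is more than one size of the collar; the job needs the middle-sized.

How it is judged:
By the outcome, as a careful person would: the job done as asked, in the order asked, and still so for the second after the job is handed in, with the robot touching nothing.
It also fails if it takes over 70 s, if anything falls off the work surface, if the arm or the gripper's body presses on something with over 40 N, if the wrist force passes 120 N, or if a joint passes its speed limit or range.

ROBOT

A 7-joint arm with a two-finger parallel gripper is mounted at the origin on the work surface. World frame = base frame: x ahead of the robot, y to its left, z up, the work surface at z = 0. Lengths are in m, angles in rad, forces in N, time in s.
With the tool pointing down it reaches from about 0.425 to 0.825 m from the base axis. Payload 3.6 kg.
Tool frame: the origin (TCP) lies midway between the tips of the shut fingers; the grasp point (between the pads) lies 19 mm behind it (env.grip_depth is the distance from the TCP to the grasp point, in m); z points along the fingers, y is the line along which they close (so a half turn about z gives the same grasp; the last joint's range is limited). The gripper opens to 85 mm and grips with 20 to 120 N. Pads are 22 mm wide; open, the fingers measure 114 mm over their backs; the gripper's body (76 mm by 85 mm) begins 54 mm behind the grasp point. The pads swing forward as they close: fully open they stand 13 mm farther back than shut.
Start: joints at [1.141, 0.615, -0.013, 1.423, 0.008, 1.103, -0.04], TCP at [0.255, -0.598, 0.231] pointing down, gripper open.
Joint ranges: [-3.12, 3.12], [-0.3, 2.06], [-1.34, 1.32], [0.26, 2.42], [-1.36, 4.5], [0.01, 1.98], [-2.84, 2.84]. Speed limits (rad/s): [2.79, 2.79, 3.14, 3.14, 3.14, 3.14, 3.14].

INTERFACE

Orientations are given as a rotation vector (axis times angle).
In Python, from workcell import env, cams gives the robot as it stands.
- The arm moves only by the shell command python3 -m crank 'ROWS' [FORCE]. ROWS is JSON, a list of rows, each a list of 3 entries, a list of its own where there are three numbers: the shift along the tool's x, y, z as a fraction of full scale, then the turn, a rotation vector about the tool's x, y, z as a fraction of full scale, then the opening, from 0 (shut) to 1 (fully open). In form: [[[tx, ty, tz], [rx, ry, rz], fingers], ...]. A call has 1 to 8 rows; each row is the pose to reach, as a shift and turn from the pose commanded when the call began, along the tool's axes at that moment, turning the shorter way round; what a row does not reach only later rows make up. Full scale, the value 1, is 100 mm for a shift and 360 degrees for a turn. A row lasts 1/10 s, in which the tool goes at most 50 mm and 8.59 degrees, less where a joint would pass 70% of its speed; a pose out of reach is approached as far as the arm can. A call with a number of a shift or a turn outside -1 to 1 is refused whole. A call with a gripper value outside its range is refused whole. The fingers move at their own pace and stop on an object; FORCE is the grip in N (left out, the last holds). Time passes only in rows, so rows that repeat a pose let the fingers close. It gives the time, the measured TCP pose, the force, the opening and the grip force at its end, in the units of the state.
- env.observe(): the state, without advancing time (a new reading comes with each control period).
- cams.grab_frame(name): name is "side" or "top" or "wrist"; returns the picture (384x512x3 uint8, blue, green, red); there is no depth.
- cams.camera_info(name): a dict with "fovy" (degrees; the focal length in pixels is half the picture's height over the tangent of half this angle, whatever the lens; pixels are square), "cx", "cy" (the principal point, pixels), "extrinsics" (4x4, takes a point from camera to world coordinates); the wrist camera has in their place "tool_from_camera" (4x4, takes a point from camera to tool coordinates, whose origin is the TCP and whose axes are the flange's). Camera axes: x right, y down, z forward; pixel columns grow to the right and rows downward; lengths in m; the calibration is good to about 2 mm. The wrist camera is an equidistant fisheye: a pixel r from the principal point sees the ray r / f radians off the axis. A picture is of the moment at which its call begins: read the wrist's pose just before it. camera_info takes no time and is no camera call.
- env.sign_off(): hands the job in; it is judged then, once.
The state is a dict: "time_s": time; "joint_pos": joint angles; "qd": joint speeds; "effort": joint torques, N m; "eef_pos": TCP position; "tool_rot": TCP orientation; "force": force on the tool from outside, world axes, zero at the start; "torque": the same for the moment, N m; "grip_width": finger opening in m; "gripper_force": force on a finger pad.
Only numpy, scipy, OpenCV 4.12 (cv2) and the standard library are available. Lean on these libraries where they do the work, as an engineer would, in place of code of your own. Each camera call takes 0.05 s, during which the arm holds its last target. There are 200 camera calls.

## Working session

There is one attempt and no reset: what is moved stays moved. The work goes in short steps, Python scripts to look and compute and a shell command to move; the robot and the scene stay as the last step left them, time stands still between calls to the robot, and variables do not carry over. Pictures are saved under pics/ and viewed, at most 14 in all, crops included, and the job is handed in when it is done.

```bash
ls; mkdir -p pics; python3 - <<'E'
from workcell import env, cams
import cv2,numpy as np
print(env.observe())
np.set_printoptions(precision=4,suppress=True)
for n in ["side","top","wrist"]:
    print(n,cams.camera_info(n))
a=cams.grab_frame("top");b=cams.grab_frame("side")
cv2.imwrite("pics/top.png",a);cv2.imwrite("pics/side.png",b)
cv2.imwrite("pics/top2.png",cv2.resize(a,(800,600)));cv2.imwrite("pics/side2.png",cv2.resize(b,(800,600)))
E
```

```text
pics
{'time_s': 0.0, 'joint_pos': array([ 1.1404962 ,  0.6159304 , -0.01264104,  1.42493631,  0.00808151,
        1.10336786, -0.04041019]), 'qd': array([-3.03854148e-04,  2.57137256e-04, -1.30369270e-03, -6.89143309e-04,
        9.69915489e-06,  8.86864958e-04,  1.18457935e-03]), 'effort': array([-4.40599733e-04, -4.69216597e+01,  2.58853622e-01, -1.71035743e+01,
        9.85535356e-03,  9.62972321e-03,  2.73468075e-07]), 'eef_pos': array([ 0.25511674, -0.59700175,  0.2301184 ]), 'tool_rot': array([-3.07526999e+00, -6.29583343e-01,  8.26932223e-04]), 'force': array([ 0.04994512, -0.57525938,  1.51771034]), 'torque': array([ 0.01805925,  0.01769946, -0.00247978]), 'gripper_force': 0.0, 'grip_width': 0.08541962459861548}
side {'fovy': 43.14527286247548, 'cx': 247.02699464802126, 'cy': 197.08954363670037, 'extrinsics': array([[-0.8935, -0.2294,  0.3861,  0.0598],
       [-0.449 ,  0.4786, -0.7546,  0.9128],
       [-0.0117, -0.8476, -0.5306,  0.7043],
       [ 0.    ,  0.    ,  0.    ,  1.    ]])}
top {'fovy': 48.642935572367556, 'cx': 261.97354072408535, 'cy': 187.70270828436273, 'extrinsics': array([[-0.0054, -0.993 ,  0.1177,  0.4189],
       [-1.    ,  0.0061,  0.006 , -0.0124],
       [-0.0066, -0.1176, -0.993 ,  0.9963],
       [ 0.    ,  0.    ,  0.    ,  1.    ]])}
wrist {'fovy': 65.70646984690485, 'cx': 251.22565473365293, 'cy': 186.90125926414876, 'tool_from_camera': array([[ 0.0004, -0.9462, -0.3236,  0.0843],
       [ 1.    ,  0.0005, -0.0002, -0.0004],
       [ 0.0003, -0.3236,  0.9462, -0.1423],
       [ 0.    ,  0.    ,  0.    ,  1.    ]])}
```

View pics/top2.png

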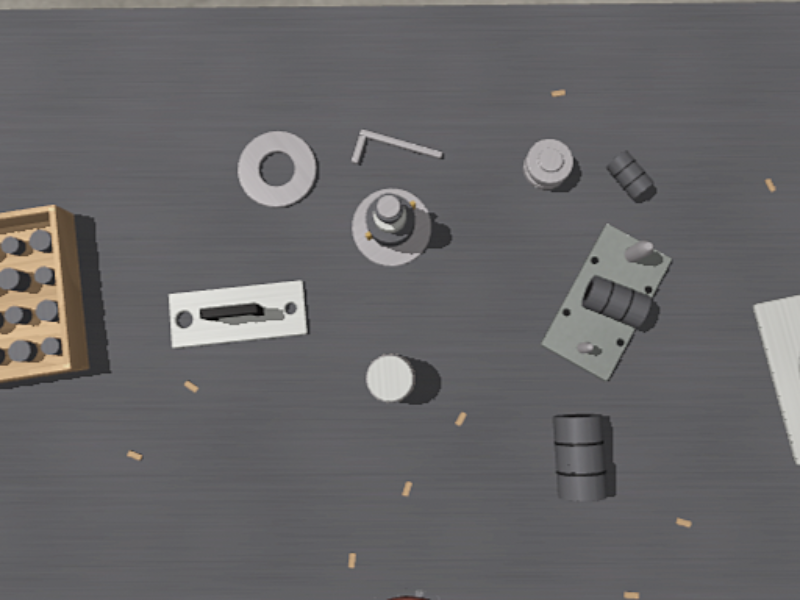

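View pics/side2.png

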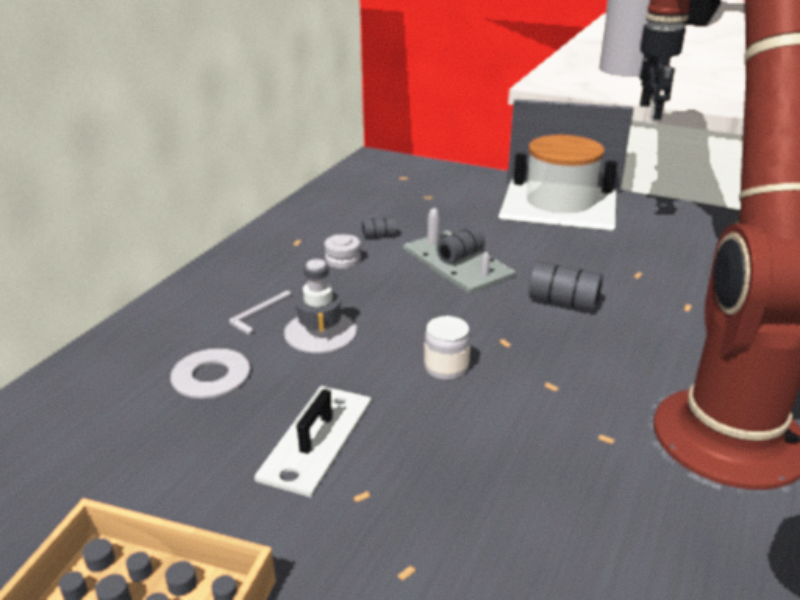

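Top view (800×600 scale): three collars. The small one is at (630,175), the large at (580,457), and one lies on the base at (617,302). The one on the base is the middle size, so that is the one I want. The box of dark pegs at (25,295) and the white board and pot on the right aren't part of the job. The plate is at (237,314) with its large hole on the left, and the stud is at (638,250) and the pin at (586,348).

```bash
cat > h.py <<'E'
import numpy as np,cv2
from workcell import env,cams
from scipy.spatial.transform import Rotation as R
np.set_printoptions(precision=4,suppress=True)
def pose(s=None):
    s=s or env.observe(); T=np.eye(4); T[:3,:3]=R.from_rotvec(s["tool_rot"]).as_matrix(); T[:3,3]=s["eef_pos"]; return T
def rays(name,uv,T=None):
    c=cams.camera_info(name); f=192/np.tan(np.radians(c["fovy"])/2)
    p=(np.atleast_2d(uv)-[c["cx"],c["cy"]])/f
    if name=="wrist":
        r=np.linalg.norm(p,axis=1,keepdims=True); d=np.hstack([p*np.sinc(r/np.pi),np.cos(r)]); E=T@c["tool_from_camera"]
    else: d=np.hstack([p,np.ones((len(p),1))]); E=c["extrinsics"]
    return E[:3,3],d@E[:3,:3].T
def onz(name,uv,z,T=None):
    o,d=rays(name,uv,T); return o+d*((z-o[2])/d[:,2:])
def proj(name,P,T=None):
    c=cams.camera_info(name); f=192/np.tan(np.radians(c["fovy"])/2)
    E=T@c["tool_from_camera"] if name=="wrist" else c["extrinsics"]
    q=(np.atleast_2d(P)-E[:3,3])@E[:3,:3]
    if name=="wrist":
        n=np.linalg.norm(q[:,:2],axis=1,keepdims=True); p=q[:,:2]/n*np.arctan2(n,q[:,2:])
    else: p=q[:,:2]/q[:,2:]
    return p*f+[c["cx"],c["cy"]]
E
python3 - <<'E'
from h import *
a=cv2.imread("pics/top.png").astype(int)
for u,v in [(120,200),(385,170),(395,225),(410,158),(395,195),(300,200)]: print((u,v),a[v,u])
g=a.min(2)
def quad(m,box,z,nm):
    x0,y0,x1,y1=box; mm=np.zeros_like(m,np.uint8); mm[y0:y1,x0:x1]=m[y0:y1,x0:x1]
    c=max(cv2.findContours(mm,cv2.RETR_EXTERNAL,cv2.CHAIN_APPROX_NONE)[0],key=cv2.contourArea)
    P=onz("top",cv2.convexHull(c)[:,0].astype(float),z)[:,:2]
    r=cv2.minAreaRect((P*1000).astype(np.float32)); print(nm,r)
quad(g>180,(95,170,210,230),.008,"plate")
b=(a[...,1]-a[...,2]>4)&(g>80)
quad(b,(335,130,440,255),.014,"base")
d=cv2.cvtColor(cv2.imread("pics/top.png")[125:255,335:445],cv2.COLOR_BGR2RGB)[...,::-1]
cv2.imwrite("pics/crop1.png",cv2.resize(np.ascontiguousarray(d),(660,780)[:2] if 0 else (500,590),interpolation=cv2.INTER_CUBIC))
e=cv2.imread("pics/side.png")[125:190,250:335]; cv2.imwrite("pics/crop2.png",cv2.resize(e,(770,590),interpolation=cv2.INTER_CUBIC))
E
```

```text
(120, 200) [90 86 86]
(385, 170) [141 147 143]
(395, 225) [136 141 137]
(410, 158) [148 146 151]
(395, 195) [100  96  97]
(300, 200) [101  98  98]
plate ((508.0213928222656, 252.09304809570312), (79.58180236816406, 200.80540466308594), 5.581673622131348)
base ((488.19769287109375, -263.4735107421875), (1.6102129220962524, 6.638452053070068), 43.9047966003418)
```

View pics/crop1.png

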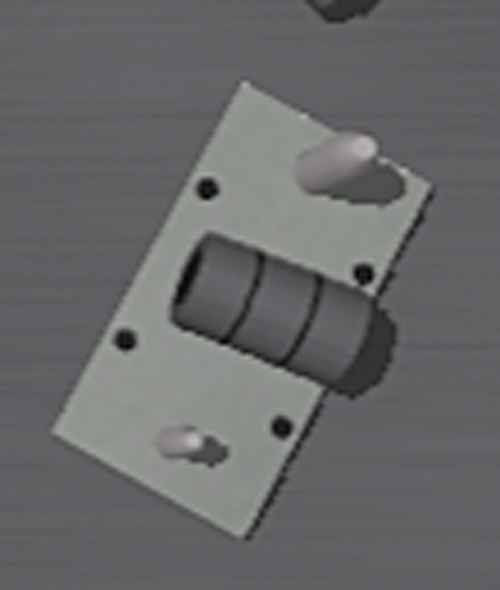

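The crop shows the middle collar lying clear between the stud at (340,160) and the pin at (180,440). Its grooves meet the axis near (243,297) and (301,321).

```bash
python3 - <<'E'
from h import *
a=cv2.imread("pics/top.png").astype(int)
b=((a[...,1]-a[...,2]>=3)&(a[...,1]-a[...,0]>=2)&(a.min(2)>80)).astype(np.uint8)
m=np.zeros_like(b); m[130:255,335:440]=b[130:255,335:440]
m=cv2.morphologyEx(m,cv2.MORPH_OPEN,np.ones((3,3),np.uint8))
pts=np.argwhere(m)[:,::-1].astype(float)
P=onz("top",pts,.014)[:,:2]
r=cv2.minAreaRect((P*1000).astype(np.float32)); print("base",r)
cr=np.array([(246,83),(433,188),(246,538),(53,430)])/4.545+[335,125]-.4
C=onz("top",cr,.014); print("corners",C,C.mean(0),np.linalg.norm(np.diff(C,axis=0),axis=1))
k=lambda u,v:(np.array([u,v])/4.545+[335,125]-.4)
S=onz("top",k(366,147),.084); N=onz("top",k(196,440),.059); print("tips",S,N,np.linalg.norm((S-N)[0,:2]),(S+N)/2,np.degrees(np.arctan2(*(S-N)[0,1::-1])))
G=onz("top",[k(243,297),k(301,321)],.040); d=G[1]-G[0]; print("grooves",G,G.mean(0),np.linalg.norm(d),np.degrees(np.arctan2(d[1],d[0])))
for n,u,v in [("tin",390,378),("spindle foot",392,227),("place",485,300),("bigcollar",580,457),("cutter",549,164)]: print(n,onz("top",(u/1.5625,v/1.5625),.0))
print("wrist cam info; tool x,y world:",pose()[:3,:2].T)
E
```

```text
base ((522.4615478515625, -298.1191711425781), (111.10511779785156, 209.66595458984375), 60.10736083984375)
corners [[ 0.6397 -0.3053  0.014 ]
 [ 0.584  -0.399   0.014 ]
 [ 0.4061 -0.2959  0.014 ]
 [ 0.461  -0.2004  0.014 ]] [ 0.5227 -0.3001  0.014 ] [0.109  0.2056 0.1101]
tips [[ 0.5923 -0.3405  0.084 ]] [[ 0.4538 -0.2607  0.059 ]] 0.15989197728096224 [[ 0.5231 -0.3006  0.0715]] -29.959461797433846
grooves [[ 0.5253 -0.2917  0.04  ]
 [ 0.5132 -0.3199  0.04  ]] [ 0.5193 -0.3058  0.04  ] 0.03077305430743635 -113.29147946369837
tin [[0.4101 0.0231 0.    ]]
spindle foot [[0.6392 0.0196 0.    ]]
place [[ 0.526  -0.1205  0.    ]]
bigcollar [[ 0.2937 -0.2553  0.    ]]
cutter [[ 0.7367 -0.2232  0.    ]]
wrist cam info; tool x,y world: [[ 0.9195  0.393  -0.    ]
 [ 0.393  -0.9195 -0.0024]]
```

```bash
python3 -m crank '[[[0.9,-0.41,0.1],[0,0,0],1],[[0.9,-0.41,0.1],[0,0,0],1],[[0.9,-0.41,0.1],[0,0,0],1]]' && python3 -m crank '[[[0.9,-0.41,0.1],[0,0,0],1],[[0.9,-0.41,0.1],[0,0,0],1],[[0.9,-0.41,0.1],[0,0,0],1]]' && python3 -m crank '[[[0.9,-0.41,0.1],[0,0,0],1],[[0.9,-0.41,0.1],[0,0,0],1],[[0.9,-0.41,0.1],[0,0,0],1]]' && python3 -m crank '[[[0.87,-0.41,0],[0,0,-0.121],1],[[0.87,-0.41,0],[0,0,-0.121],1],[[0.87,-0.41,0],[0,0,-0.121],1],[[0.87,-0.41,0],[0,0,-0.121],1],[[0.87,-0.41,0],[0,0,-0.121],1],[[0.87,-0.41,0],[0,0,-0.121],1],[[0.87,-0.41,0],[0,0,-0.121],1]]'
python3 - <<'E'
from h import *
s=env.observe(); T=pose(s); a=cams.grab_frame("wrist"); print(T, s["joint_pos"],s["time_s"])
np.save("T1.npy",T); cv2.imwrite("pics/w1.png",a); cv2.imwrite("pics/w1b.png",cv2.resize(a,(800,600)))
print(proj("wrist",[[.523,-.3,.014],[.5923,-.3405,.084],[.4538,-.2607,.059],[.519,-.306,.039]],T)*1.5625)
E
```

```text
time_s: 0.4
eef_pos: [0.3304, -0.5164, 0.2201]
tool_rot: [-3.066, -0.65, -0.01]
force: [2.0, -0.1, -0.7]
grip_width: 0.0857
gripper_force: 0.0
time_s: 0.7
eef_pos: [0.3963, -0.4426, 0.2102]
tool_rot: [-3.066, -0.652, -0.009]
force: [0.8, 0.5, 0.7]
grip_width: 0.0853
gripper_force: 0.0
time_s: 1.0
eef_pos: [0.4622, -0.369, 0.2003]
tool_rot: [-3.066, -0.652, -0.008]
force: [0.2, 0.3, 0.5]
grip_width: 0.0854
gripper_force: 0.0
time_s: 1.7
eef_pos: [0.5189, -0.3069, 0.201]
tool_rot: [-2.626, -1.723, 0.0]
force: [-0.4, 0.4, 0.0]
grip_width: 0.0856
gripper_force: 0.0
[[ 0.3983  0.9173 -0.0006  0.5189]
 [ 0.9173 -0.3983  0.0006 -0.3069]
 [ 0.0004 -0.0008 -1.      0.201 ]
 [ 0.      0.      0.      1.    ]] [ 0.6423  0.5794 -0.235   1.6022  0.1538  0.979  -0.0515] 1.7
[[393.917  245.0229]
 [525.8355 287.9927]
 [270.9814 248.9221]
 [392.0626 263.5054]]
```

View pics/w1b.png

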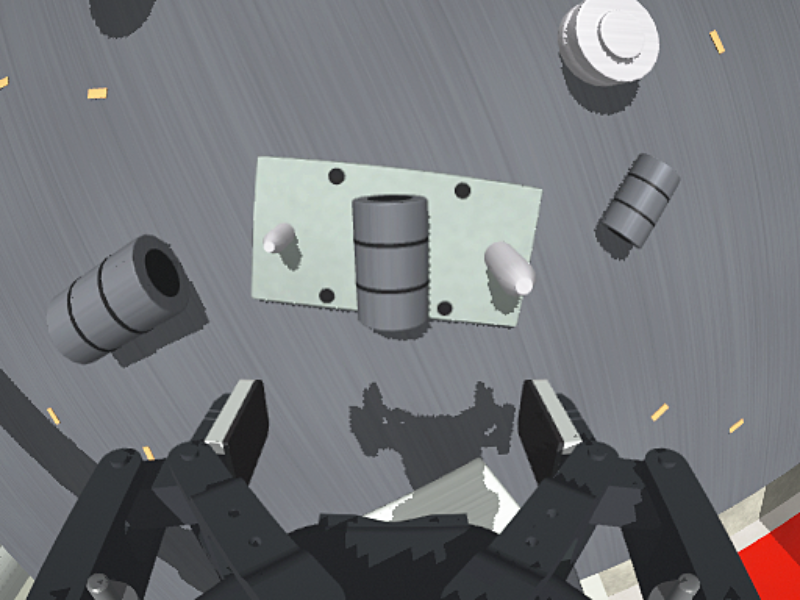

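The wrist picture fits the model: pin tip at (270,246), stud tip at (524,287), and the collar upright at (391,267), each within about 2 px of prediction. The collar's middle size also stands out against the other two. Next I tilt and approach.

```bash
python3 -m crank '[[[-0.7,0,0.3],[0,0.125,0],1],[[-0.7,0,0.3],[0,0.125,0],1],[[-0.7,0,0.5],[0,0.125,0],1],[[-0.7,0,0.7],[0,0.125,0],1],[[-0.7,0,0.9],[0,0.125,0],1],[[-0.7,0,0.9],[0,0.125,0],1],[[-0.7,0,0.9],[0,0.125,0],1]]'
python3 - <<'E'
from h import *
s=env.observe(); T=pose(s); print(T,s["joint_pos"])
x=np.array([.398,.917,0]); tgt=np.array([.5185,-.3065,0])+.0014*x+[0,0,.027]
print(T[:3,:3].T@(tgt-T[:3,3])*10)
E
```

```text
time_s: 2.45
eef_pos: [0.4903, -0.3718, 0.1094]
tool_rot: [-2.147, -1.405, -0.887]
force: [-0.2, 0.1, 0.5]
grip_width: 0.0853
gripper_force: 0.0
[[ 0.2846  0.917   0.2794  0.4903]
 [ 0.6467 -0.3988  0.6502 -0.3718]
 [ 0.7077 -0.0044 -0.7065  0.1094]
 [ 0.      0.      0.      1.    ]] [ 1.2068  0.9828 -0.5591  1.4297 -0.2824  1.1583  0.5406]
[-0.0709  0.0021  1.0955]
```

```bash
python3 -m crank '[[[-0.07,0,0.35],[0,0,0],1],[[-0.07,0,0.65],[0,0,0],1],[[-0.07,0,0.85],[0,0,0],1],[[-0.07,0,1],[0,0,0],1],[[-0.07,0,1],[0,0,0],1]]' && python3 -m crank '[[[0,0,0.1],[0,0,0],1],[[0,0,0.1],[0,0,0],1],[[0,0,0.1],[0,0,0],0],[[0,0,0.1],[0,0,0],0],[[0,0,0.1],[0,0,0],0],[[0,0,0.1],[0,0,0],0],[[0,0,0.1],[0,0,0],0],[[0,0,0.1],[0,0,0],0]]' 60 && python3 -m crank '[[[0,0,0],[0,0,0],0],[[0,0,0],[0,0,0],0],[[0,0,0],[0,0,0],0]]'
```

```text
time_s: 2.95
eef_pos: [0.5202, -0.3059, 0.0391]
tool_rot: [-2.139, -1.421, -0.888]
force: [-0.0, -0.1, 0.9]
grip_width: 0.0854
gripper_force: 0.0
time_s: 3.75
eef_pos: [0.5199, -0.3048, 0.0291]
tool_rot: [-2.146, -1.411, -0.889]
force: [-3.5, -2.4, 5.8]
grip_width: 0.0482
gripper_force: 61.7
time_s: 4.05
eef_pos: [0.5199, -0.3048, 0.0291]
tool_rot: [-2.146, -1.411, -0.889]
force: [-4.5, -2.2, 5.5]
grip_width: 0.0487
gripper_force: 61.7
```

```bash
python3 -m crank '[[[0.2,0,-0.2],[0,0,0],0],[[0.4,0,-0.4],[0,0,0],0],[[0.7,0,-0.7],[0,0,0],0],[[0.7,0,-0.7],[0,0,0],0]]' && python3 -m crank '[[[0.3,0,-0.3],[0,0,0],0],[[0.5,0,-0.5],[0,-0.125,0],0],[[0.5,0,-0.5],[0,-0.125,0],0],[[0.5,0,-0.5],[0,-0.125,0],0],[[0.5,0,-0.5],[0,-0.125,0],0],[[0.5,0,-0.5],[0,-0.125,0],0],[[0.5,0,-0.5],[0,-0.125,0],0],[[0.5,0,-0.5],[0,-0.125,0],0]]'
python3 - <<'E'
from h import *
s=env.observe(); T=pose(s); print(T,s["joint_pos"])
a=cams.grab_frame("wrist");cv2.imwrite("pics/w2.png",a)
E
```

```text
time_s: 4.45
eef_pos: [0.5233, -0.3055, 0.1317]
tool_rot: [-2.151, -1.419, -0.895]
force: [3.7, -0.3, -5.9]
grip_width: 0.0485
gripper_force: 63.8
time_s: 5.25
eef_pos: [0.5208, -0.2991, 0.1959]
tool_rot: [-2.613, -1.734, 0.001]
force: [0.2, 0.4, -6.1]
grip_width: 0.0485
gripper_force: 63.9
[[ 0.3887  0.9213 -0.0036  0.5208]
 [ 0.9214 -0.3887  0.0042 -0.2991]
 [ 0.0024 -0.005  -1.      0.1959]
 [ 0.      0.      0.      1.    ]] [ 0.6332  0.5838 -0.2396  1.611   0.1564  0.9709 -0.0565]
```

View pics/w2.png

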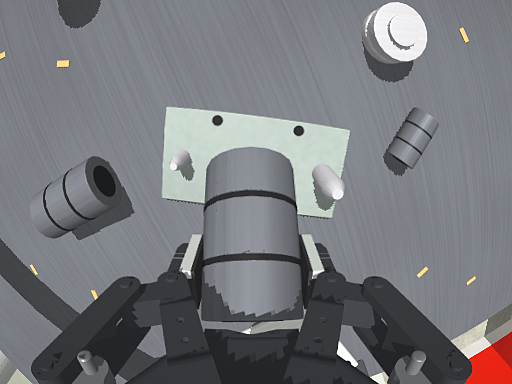

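The collar is firmly held, nearest groove at (250,258), and tilted as planned. I turn it and carry it to the bare patch.

```bash
python3 -m crank '[[[0.3,-0.1,0],[0,0,-0.143],0],[[0.6,-0.2,0],[0,0,-0.143],0],[[0.84,-0.25,0],[0,0,-0.143],0],[[0.84,-0.25,0],[0,0,-0.143],0],[[0.84,-0.25,0],[0,0,-0.143],0],[[0.84,-0.25,0],[0,0,-0.143],0],[[0.84,-0.25,0],[0,0,-0.143],0]]' && python3 -m crank '[[[0.4,-0.5,0],[0,0,-0.143],0],[[0.7,-0.6,0],[0,0,-0.143],0],[[0.7,-0.6,0],[0,0,-0.143],0],[[0.7,-0.6,0],[0,0,-0.143],0],[[0.7,-0.6,0],[0,0,-0.143],0],[[0.7,-0.6,0],[0,0,-0.143],0],[[0.7,-0.6,0],[0,0,-0.143],0]]' && python3 -m crank '[[[0,0,0],[0,-0.125,0],0],[[0,0,0],[0,-0.125,0],0],[[0,0,0],[0,-0.125,0],0],[[0,0,0],[0,-0.125,0],0],[[0,0,0],[0,-0.125,0],0],[[0,0,0],[0,-0.125,0],0],[[0,0,0],[0,-0.125,0],0]]'
python3 - <<'E'
from h import *
s=env.observe(); T=pose(s); print(T,s["joint_pos"])
a=cams.grab_frame("side");cv2.imwrite("pics/s2.png",cv2.resize(a[100:300,150:420],(800,593),interpolation=cv2.INTER_CUBIC))
E
```

```text
time_s: 6.0
eef_pos: [0.5287, -0.2196, 0.1963]
tool_rot: [-1.618, -2.688, 0.001]
force: [0.1, 0.2, -6.3]
grip_width: 0.0482
gripper_force: 63.8
time_s: 6.7
eef_pos: [0.4438, -0.1851, 0.1975]
tool_rot: [-0.293, -3.126, -0.002]
force: [-0.3, -0.4, -6.1]
grip_width: 0.0486
gripper_force: 64.8
time_s: 7.4
eef_pos: [0.4278, -0.1909, 0.1829]
tool_rot: [0.249, 2.649, -0.122]
force: [-0.8, -0.3, -7.0]
grip_width: 0.0486
gripper_force: 64.9
[[-0.8716  0.1966  0.4491  0.4278]
 [ 0.1544  0.9795 -0.1292 -0.1909]
 [-0.4653 -0.0433 -0.8841  0.1829]
 [ 0.      0.      0.      1.    ]] [ 1.0636  0.3866 -0.8583  2.3599  1.5159  0.2724  0.2562]
```

View pics/s2.png

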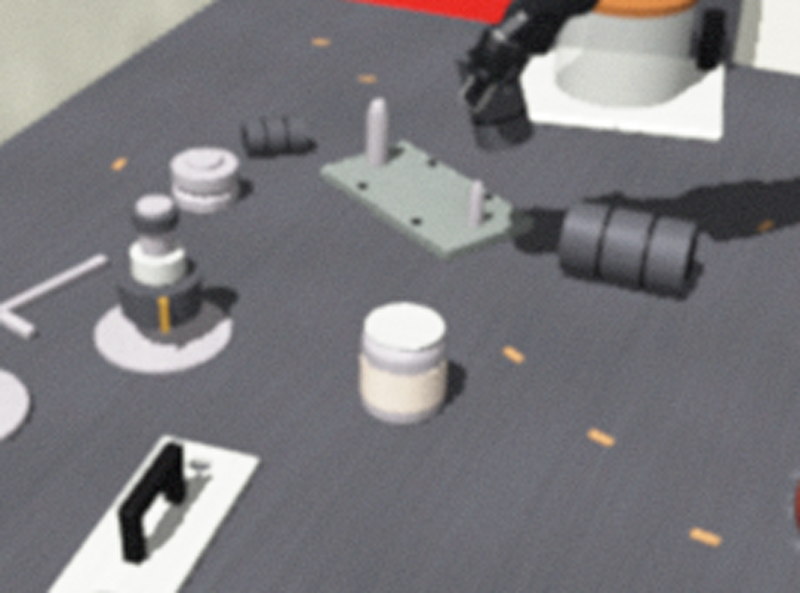

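```bash
python3 -m crank '[[[-0.4,0.4,0.2],[0,0,0],0],[[-0.7,0.7,0.3],[0,0,0],0],[[-0.87,0.87,0.42],[0,0,0],0],[[-0.87,0.87,0.42],[0,0,0],0],[[-0.87,0.87,0.42],[0,0,0],0]]' && python3 -m crank '[[[0,0,0],[0,-0.05,0],0],[[0,0,0],[0,-0.05,0],0],[[0,0,0],[0,-0.05,0],0],[[0,0,0],[0,-0.05,0],0]]'
cat > k.py <<'E'
from h import *
s=env.observe(); T=pose(s); print(T,s["joint_pos"])
# desired: tool z tilted 45 deg, closing axis level, same heading
y=T[:3,1].copy(); y[2]=0; y/=np.linalg.norm(y); h=np.cross(y,[0,0,1.]); h=h if h@T[:3,2]>0 else -h
z=(h-[0,0,1])/2**.5; D=np.c_[np.cross(y,z),y,z]
print("turn/360",R.from_matrix(T[:3,:3].T@D).as_rotvec()/2/np.pi)
print("shift/100 to (.54,-.125,.10):",T[:3,:3].T@(np.array([.54,-.125,.10])-T[:3,3])*10)
E
python3 k.py
```

```text
time_s: 7.95
eef_pos: [0.5394, -0.1228, 0.1816]
tool_rot: [0.244, 2.653, -0.12]
force: [-0.1, -0.2, -6.9]
grip_width: 0.0487
gripper_force: 65.3
time_s: 8.35
eef_pos: [0.5373, -0.1268, 0.1806]
tool_rot: [0.209, 2.359, -0.16]
force: [-1.1, -1.8, -9.0]
grip_width: 0.0485
gripper_force: 65.2
[[-0.7059  0.1974  0.6802  0.5373]
 [ 0.1039  0.9788 -0.1763 -0.1268]
 [-0.7006 -0.0538 -0.7115  0.1806]
 [ 0.      0.      0.      1.    ]] [ 0.8151  0.6006 -0.9696  2.4025  2.26    0.7474 -0.6111]
turn/360 [-0.0061 -0.0012  0.006 ]
shift/100 to (.54,-.125,.10): [0.5473 0.0667 0.5884]
```

```bash
python3 -m crank '[[[0.13,0.05,0.45],[-0.006,-0.001,0.006],0],[[0.25,0.1,0.87],[-0.006,-0.001,0.006],0],[[0.25,0.1,0.87],[-0.006,-0.001,0.006],0],[[0.25,0.1,0.87],[-0.006,-0.001,0.006],0]]'
python3 k.py; python3 - <<'E'
from h import *
T=pose(); a=cams.grab_frame("side"); b=cams.grab_frame("top"); 
p=proj("side",T[:3,3])[0].astype(int); print(p, proj("top",T[:3,3]))
c=a[p[1]-60:p[1]+40,p[0]-50:p[0]+50]; q=proj("top",T[:3,3])[0].astype(int); d=b[q[1]-50:q[1]+50,q[0]-50:q[0]+50]
cv2.imwrite("pics/s3.png",cv2.resize(np.hstack([c,d]),(800,400),interpolation=cv2.INTER_CUBIC))
# vertical direction in side image at that point
print(proj("side",T[:3,3]+[[0,0,-.05],[0,0,.05]]))
E
```

```text
time_s: 8.75
eef_pos: [0.5806, -0.1292, 0.0976]
tool_rot: [0.234, 2.356, -0.096]
force: [0.4, 0.6, -6.3]
grip_width: 0.0486
gripper_force: 66.1
[[-0.7     0.1965  0.6865  0.5806]
 [ 0.1403  0.9805 -0.1376 -0.1292]
 [-0.7002  0.     -0.714   0.0976]
 [ 0.      0.      0.      1.    ]] [ 0.7684  0.868  -0.9314  2.3508  2.4248  0.9061 -0.66  ]
turn/360 [ 0.     -0.0016 -0.    ]
shift/100 to (.54,-.125,.10): [ 0.2731 -0.0385 -0.3013]
[250 158] [[318.8524 161.7914]]
[[250.7516 174.6964]
 [250.4637 141.6832]]
```

View pics/s3.png

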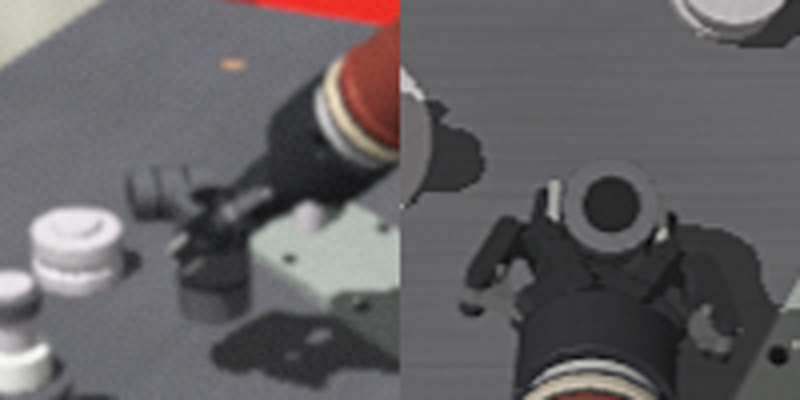

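The collar hangs upright: sides vertical in the side view, round end face seen square from the top at (610,203). The spot below it is bare, so I lower it.

```bash
python3 -m crank '[[[0.12,0,0.12],[0,0,0],0],[[0.24,0,0.245],[0,0,0],0],[[0.35,0,0.357],[0,0,0],0],[[0.35,0,0.357],[0,0,0],0]]' && python3 -m crank '[[[0.021,0,0.021],[0,0,0],0],[[0.021,0,0.021],[0,0,0],0],[[0.035,0,0.035],[0,0,0],0],[[0.035,0,0.035],[0,0,0],0]]'
```

```text
time_s: 9.25
eef_pos: [0.5823, -0.129, 0.0516]
tool_rot: [0.229, 2.35, -0.099]
force: [0.2, -0.8, -6.8]
grip_width: 0.0484
gripper_force: 66.0
time_s: 9.65
eef_pos: [0.5833, -0.128, 0.0467]
tool_rot: [0.228, 2.348, -0.096]
force: [0.5, -1.1, -6.7]
grip_width: 0.0484
gripper_force: 66.1
```

```bash
python3 -m crank '[[[0.02,0,0.02],[0,0,0],0],[[0.02,0,0.02],[0,0,0],0],[[0.03,0,0.03],[0,0,0],0],[[0.03,0,0.03],[0,0,0],0]]' && python3 -m crank '[[[0.01,0,0.01],[0,0,0],0],[[0.01,0,0.01],[0,0,0],0]]'; python3 k.py
```

```text
time_s: 10.05
eef_pos: [0.5836, -0.1279, 0.0433]
tool_rot: [0.227, 2.345, -0.097]
force: [-3.9, -2.0, 3.1]
grip_width: 0.0485
gripper_force: 67.4
time_s: 10.25
eef_pos: [0.5838, -0.1278, 0.0433]
tool_rot: [0.226, 2.342, -0.098]
force: [-8.8, -2.4, 11.9]
grip_width: 0.0485
gripper_force: 68.1
[[-0.6906  0.1919  0.6973  0.5838]
 [ 0.1333  0.9814 -0.1381 -0.1278]
 [-0.7108 -0.0025 -0.7034  0.0433]
 [ 0.      0.      0.      1.    ]] [ 0.738   1.0237 -0.8959  2.365   2.5477  1.0557 -0.6966]
turn/360 [-0.0003  0.0008  0.0003]
shift/100 to (.54,-.125,.10): [-0.0968 -0.0575 -0.7083]
```

```bash
python3 -m crank '[[[-0.01,0,-0.01],[0,0,0],0],[[-0.01,0,-0.01],[0,0,0],0.8],[[-0.01,0,-0.01],[0,0,0],1],[[-0.01,0,-0.01],[0,0,0],1],[[-0.01,0,-0.01],[0,0,0],1],[[-0.01,0,-0.01],[0,0,0],1]]' && python3 -m crank '[[[0,0,-0.2],[0,0,0],1],[[0,0,-0.5],[0,0,0],1],[[0,0,-0.95],[0,0,0],1],[[0,0,-0.95],[0,0,0],1]]'
python3 - <<'E'
from h import *
s=env.observe();T=pose(s);print(T,s["joint_pos"])
b=cams.grab_frame("top");a=cams.grab_frame("side")
q=proj("top",[.57,-.127,.084])[0].astype(int);p=proj("side",[.57,-.127,.04])[0].astype(int)
cv2.imwrite("pics/s4.png",cv2.resize(np.hstack([a[p[1]-50:p[1]+50,p[0]-50:p[0]+50],b[q[1]-50:q[1]+50,q[0]-50:q[0]+50]]),(800,400),interpolation=cv2.INTER_CUBIC))
E
```

```text
time_s: 10.85
eef_pos: [0.5833, -0.1277, 0.0418]
tool_rot: [0.228, 2.348, -0.095]
force: [0.6, 0.0, 0.7]
grip_width: 0.0855
gripper_force: 0.0
time_s: 11.25
eef_pos: [0.5437, -0.127, 0.1126]
tool_rot: [0.239, 2.377, -0.101]
force: [-0.2, 0.9, -0.4]
grip_width: 0.0855
gripper_force: 0.0
[[-0.7143  0.2008  0.6704  0.5437]
 [ 0.1434  0.9796 -0.1406 -0.127 ]
 [-0.685  -0.0042 -0.7286  0.1126]
 [ 0.      0.      0.      1.    ]] [ 0.9438  1.0434 -1.3393  2.4211  2.1883  1.1855 -0.3734]
```

View pics/s4.png

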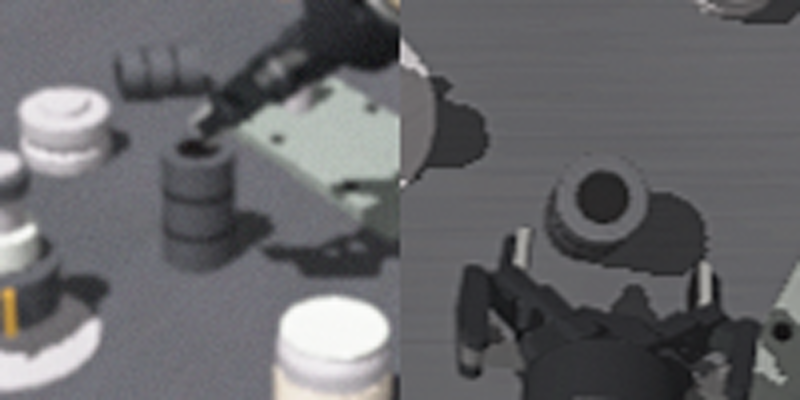

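The collar stands upright and released, at (200,205) in the side crop and (603,195) in the top crop. I back up and level the tool.

```bash
python3 -m crank '[[[-0.2,0,-0.21],[0,0.02,0],1],[[-0.45,0,-0.48],[0,0.04,0],1],[[-0.68,0,-0.73],[0,0.06,0],1],[[-0.68,0,-0.73],[0,0.085,0],1],[[-0.68,0,-0.73],[0,0.12,0],1],[[-0.68,0,-0.73],[0,0.12,0],1],[[-0.68,0,-0.73],[0,0.12,0],1]]'
cat > go.py <<'E'
import sys
from h import *
# target x y z, tool-x azimuth (deg), tool pointing down
t=[float(v) for v in sys.argv[1:5]]; s=env.observe(); T=pose(s); a=np.radians(t[3])
D=np.c_[[np.cos(a),np.sin(a),0],[np.sin(a),-np.cos(a),0],[0,0,-1]]
print("t",s["time_s"],"pos",T[:3,3],"x-az",np.degrees(np.arctan2(T[1,0],T[0,0])),"z",T[:3,2],"q",s["joint_pos"])
print("shift",T[:3,:3].T@(np.array(t[:3])-T[:3,3])*10,"turn",R.from_matrix(T[:3,:3].T@D).as_rotvec()/2/np.pi,"F",s["force"],"M",s["torque"],"w",s["grip_width"])
E
python3 go.py .508 .252 .2 95.6
```

```text
time_s: 12.05
eef_pos: [0.5463, -0.1189, 0.219]
tool_rot: [0.293, 3.115, -0.001]
force: [2.0, 0.1, -0.2]
grip_width: 0.0857
gripper_force: 0.0
t 12.05 pos [ 0.5463 -0.1189  0.219 ] x-az 169.2348139516295 z [ 0.013  -0.0018 -0.9999] q [ 0.865   0.7831 -1.2566  1.6996  0.7915  1.2486  0.8077]
shift [1.0714 3.5724 0.1788] turn [0.0014 0.0017 0.2045] F [ 1.9834  0.1116 -0.1604] M [-0.0392 -0.0388 -0.0046] w 0.08565871668460326
```

```bash
python3 -m crank '[[[0.27,0.9,0],[0,0,0],1],[[0.27,0.9,0],[0,0,0],1],[[0.27,0.9,0],[0,0,0],1]]' && python3 -m crank '[[[0.27,0.9,0],[0,0,0],1],[[0.27,0.9,0],[0,0,0],1],[[0.27,0.9,0],[0,0,0],1]]' >/dev/null && python3 -m crank '[[[0.27,0.9,0],[0,0,0],1],[[0.27,0.9,0],[0,0,0],1],[[0.27,0.9,0],[0,0,0],1]]'; python3 go.py .508 .252 .2 95.6
```

```text
time_s: 12.35
eef_pos: [0.5349, -0.0193, 0.2164]
tool_rot: [0.278, 3.115, 0.004]
force: [-0.7, -0.5, -0.5]
grip_width: 0.0851
gripper_force: 0.0
time_s: 12.95
eef_pos: [0.5152, 0.1668, 0.2156]
tool_rot: [0.28, 3.115, 0.005]
force: [0.1, -1.1, 0.8]
grip_width: 0.0856
gripper_force: 0.0
t 12.95 pos [0.5152 0.1668 0.2156] x-az 169.71023252283922 z [ 0.0144  0.0021 -0.9999] q [ 0.3369  0.7294 -1.2009  1.7531  0.7461  1.181   0.3087]
shift [0.2253 0.8246 0.1572] turn [0.002  0.0014 0.2059] F [ 0.0952 -1.0883  0.8331] M [0.0022 0.0566 0.006 ] w 0.0855554330943125
```

```bash
python3 -m crank '[[[0.22,0.82,0.15],[0.002,0.001,0.103],1],[[0.22,0.82,0.15],[0.002,0.001,0.103],1],[[0.22,0.82,0.15],[0.002,0.001,0.103],1],[[0.22,0.82,0.15],[0.002,0.001,0.103],1],[[0.22,0.82,0.15],[0.002,0.001,0.103],1],[[0.22,0.82,0.15],[0.002,0.001,0.103],1]]' && python3 -m crank '[[[0,0,0],[0,0,0.103],1],[[0,0,0],[0,0,0.103],1],[[0,0,0],[0,0,0.103],1],[[0,0,0],[0,0,0.103],1],[[0,0,0],[0,0,0.103],1],[[0,0,0],[0,0,0.103],1]]' >/dev/null; python3 go.py .508 .252 .1 95.6
python3 - <<'E'
from h import *
T=pose(); a=cams.grab_frame("wrist"); np.save("T5.npy",T); cv2.imwrite("pics/w5.png",a)
m=(a.min(2)>175).astype(np.uint8)
print(proj("wrist",[.508,.252,.008],T))
c=max(cv2.findContours(m,cv2.RETR_EXTERNAL,cv2.CHAIN_APPROX_NONE)[0],key=cv2.contourArea); print(cv2.boundingRect(c),cv2.contourArea(c))
P=onz("wrist",c[:,0].astype(float),.008,T)[:,:2]; print(cv2.minAreaRect((P*1000).astype(np.float32)))
E
```

```text
time_s: 13.55
eef_pos: [0.512, 0.2431, 0.1987]
tool_rot: [1.277, 2.863, -0.017]
force: [-0.6, 0.3, -0.7]
grip_width: 0.0851
gripper_force: 0.0
t 14.15 pos [0.512  0.2431 0.1988] x-az 94.87163036560645 z [ 0.0015 -0.0121 -0.9999] q [ 0.0034  0.6382 -0.8095  1.6949  0.5333  1.0481 -0.9017]
shift [ 0.1037 -0.0324  0.9868] turn [ 0.0001  0.0019 -0.002 ] F [-0.3651  0.5396 -0.2693] M [ 0.0112  0.0661 -0.0084] w 0.08513095860196436
[[247.7983 152.8553]]
(210, 64, 74, 167) 11329.5
((507.91351318359375, 252.89280700683594), (80.4073486328125, 199.8337860107422), 5.650928020477295)
```

View pics/w5.png

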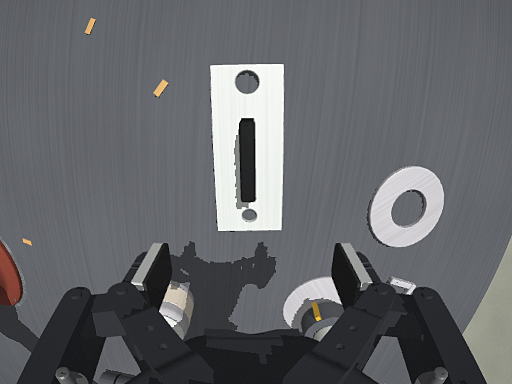

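The wrist picture confirms the plate: large hole at (247,81), small hole at (249,214), handle bar at (247,160). The measured size is 80×200 mm. I go down on the handle.

```bash
python3 -m crank '[[[0.1,-0.03,0.4],[0,0.002,-0.002],1],[[0.1,-0.03,0.8],[0,0.002,-0.002],1],[[0.1,-0.03,0.95],[0,0.002,-0.002],1],[[0.1,-0.03,0.95],[0,0.002,-0.002],1]]'; python3 go.py .508 .2525 .032 95.65
```

```text
time_s: 14.6
eef_pos: [0.5073, 0.2509, 0.1017]
tool_rot: [-2.11, -2.325, 0.006]
force: [0.1, 0.3, -0.2]
grip_width: 0.0851
gripper_force: 0.0
t 14.6 pos [0.5073 0.2509 0.1017] x-az 95.53433020906003 z [-0.004  -0.0013 -1.    ] q [-0.0555  0.7527 -0.7299  1.7951  0.6471  0.8542 -1.0001]
shift [0.0161 0.0112 0.6968] turn [-0.0007  0.0001 -0.0003] F [ 0.1459  0.3063 -0.1717] M [-0.0564 -0.0112 -0.0473] w 0.08514416773461334
```

```bash
python3 -m crank '[[[0.01,0.01,0.3],[0,0,0],1],[[0.01,0.01,0.5],[0,0,0],1],[[0.01,0.01,0.695],[0,0,0],1],[[0.01,0.01,0.695],[0,0,0],1],[[0.01,0.01,0.695],[0,0,0],0],[[0.01,0.01,0.695],[0,0,0],0],[[0.01,0.01,0.695],[0,0,0],0],[[0.01,0.01,0.695],[0,0,0],0]]' 80 && python3 -m crank '[[[0,0,0],[0,0,0],0],[[0,0,0],[0,0,0],0],[[0,0,0],[0,0,0],0],[[0,0,0],[0,0,0],0],[[0,0,0],[0,0,0],0],[[0,0,0],[0,0,0],0]]'; python3 go.py .508 .2525 .2 95.65
```

```text
time_s: 15.4
eef_pos: [0.5098, 0.2537, 0.0353]
tool_rot: [-2.113, -2.325, -0.005]
force: [0.2, -0.4, -0.5]
grip_width: 0.0284
gripper_force: 0.0
time_s: 16.0
eef_pos: [0.5088, 0.2536, 0.0352]
tool_rot: [-2.112, -2.325, -0.002]
force: [-2.1, -0.8, 5.4]
grip_width: 0.0144
gripper_force: 80.2
t 16.0 pos [0.5088 0.2536 0.0352] x-az 95.49565128146727 z [ 0.0002  0.0011 -1.    ] q [-0.1063  0.8399 -0.6502  1.8335  0.7426  0.7281 -1.0804]
shift [-0.008  -0.0088 -1.6482] turn [ 0.0001 -0.0002 -0.0004] F [-2.1072 -0.8211  5.3939] M [-0.1935  0.4856  0.0338] w 0.01436940166095213
```

```bash
python3 -m crank '[[[0,0,-0.1],[0,0,0],0],[[0,0,-0.3],[0,0,0],0],[[0,0,-0.6],[0,0,0],0],[[0,0,-0.9],[0,0,0],0],[[0,0,-0.9],[0,0,0],0]]' && python3 -m crank '[[[0,0,-0.4],[0,0,0],0],[[0,0,-0.8],[0,0,0],0],[[0,0,-0.88],[0,0,0],0],[[0,0,-0.88],[0,0,0],0],[[0,0,-0.88],[0,0,0],0]]'; python3 go.py .523 -.3 .21 -30
```

```text
time_s: 16.5
eef_pos: [0.5112, 0.2551, 0.128]
tool_rot: [2.112, 2.324, 0.015]
force: [1.2, 0.8, -4.1]
grip_width: 0.0143
gripper_force: 78.8
time_s: 17.0
eef_pos: [0.5081, 0.2515, 0.2096]
tool_rot: [-2.112, -2.324, 0.006]
force: [-1.4, 0.8, -6.3]
grip_width: 0.0145
gripper_force: 79.6
t 17.0 pos [0.5081 0.2515 0.2096] x-az 95.4752331839964 z [-0.0036 -0.0022 -1.    ] q [ 0.0025  0.63   -0.8261  1.6804  0.5163  1.0679 -0.8908]
shift [-5.5036 -0.3778  0.0075] turn [-0.      0.0008  0.3485] F [-1.3985  0.7647 -6.3494] M [-0.0297  0.0124 -0.0161] w 0.014483008950836011
```

```bash
python3 -m crank '[[[-0.3,-0.02,0],[0,0,0],0],[[-0.6,-0.04,0],[0,0,0],0],[[-0.92,-0.06,0],[0,0,0],0]]' >/dev/null && python3 -m crank '[[[-0.35,-0.02,0],[0,0,0],0],[[-0.65,-0.04,0],[0,0,0],0],[[-0.92,-0.06,0],[0,0,0],0]]' >/dev/null && python3 -m crank '[[[-0.35,-0.02,0],[0,0,0],0],[[-0.65,-0.04,0],[0,0,0],0],[[-0.92,-0.06,0],[0,0,0],0]]' && python3 -m crank '[[[-0.35,-0.02,0],[0,0,0],0],[[-0.65,-0.04,0],[0,0,0],0],[[-0.92,-0.06,0],[0,0,0],0],[[-0.92,-0.06,0],[0,0,0],0]]' ; python3 go.py .523 -.3 .21 -30
```

```text
time_s: 17.9
eef_pos: [0.5159, -0.026, 0.2091]
tool_rot: [-2.111, -2.321, 0.005]
force: [0.1, -0.7, -5.3]
grip_width: 0.014
gripper_force: 79.6
time_s: 18.3
eef_pos: [0.5184, -0.1224, 0.2081]
tool_rot: [-2.121, -2.313, 0.009]
force: [-0.1, -0.4, -5.8]
grip_width: 0.0145
gripper_force: 79.5
t 18.3 pos [ 0.5184 -0.1224  0.2081] x-az 94.94547175085661 z [-0.0066 -0.002  -1.    ] q [ 0.7387  0.5935 -0.8703  1.7738  0.5242  1.0305 -0.2441]
shift [-1.7737 -0.1074 -0.0153] turn [-0.0004  0.0013  0.3471] F [-0.1098 -0.4486 -5.7781] M [-0.0454 -0.0081 -0.0467] w 0.014500101321204894
```

```bash
python3 -m crank '[[[-0.35,-0.02,0],[0,0,0],0],[[-0.65,-0.04,0],[0,0,0],0],[[-0.92,-0.06,0],[0,0,0],0]]' >/dev/null && python3 -m crank '[[[-0.35,-0.02,0],[0,0,0.02],0],[[-0.65,-0.04,0],[0,0,0.06],0],[[-0.85,-0.05,0],[0,0.001,0.17],0],[[-0.85,-0.05,0],[0,0.001,0.17],0],[[-0.85,-0.05,0],[0,0.001,0.17],0],[[-0.85,-0.05,0],[0,0.001,0.17],0],[[-0.85,-0.05,0],[0,0.001,0.17],0],[[-0.85,-0.05,0],[0,0.001,0.17],0]]'; python3 go.py .523 -.3 .21 -30
```

```text
time_s: 19.4
eef_pos: [0.5253, -0.2913, 0.2088]
tool_rot: [-2.994, -0.92, -0.002]
force: [0.5, -0.4, -4.5]
grip_width: 0.0142
gripper_force: 79.6
t 19.4 pos [ 0.5253 -0.2913  0.2088] x-az 34.14335855494762 z [-0.0017  0.0091 -1.    ] q [ 0.8168  0.6185 -0.5745  1.5874  0.3623  1.05   -0.8314]
shift [-0.0678  0.0591 -0.0123] turn [-0.0015  0.0002  0.1782] F [ 0.4545 -0.4103 -4.5288] M [ 0.0533 -0.0073 -0.0021] w 0.014237914821772795
```

```bash
python3 -m crank '[[[0,0,0],[0,0,0.06],0],[[0,0,0],[0,0,0.178],0],[[0,0,0],[0,0,0.178],0],[[0,0,0],[-0.001,0,0.178],0],[[0,0,0],[-0.001,0,0.178],0],[[0,0,0],[-0.001,0,0.178],0],[[0,0,0],[-0.001,0,0.178],0],[[0,0,0],[-0.001,0,0.178],0]]' && python3 -m crank '[[[0,0,0],[0,0,0],0],[[0,0,0],[0,0,0],0]]' >/dev/null; python3 go.py .523 -.3 .15 -30
python3 - <<'E'
from h import *
T=pose(); a=cams.grab_frame("wrist"); np.save("T6.npy",T); cv2.imwrite("pics/w6.png",a)
print(proj("wrist",[[.5923,-.3405,.084],[.4538,-.2607,.059]],T))
m=(a.min(2)>175).astype(np.uint8)
for c in cv2.findContours(m,cv2.RETR_CCOMP,cv2.CHAIN_APPROX_NONE)[0]:
    if cv2.contourArea(c)>150: print(cv2.boundingRect(c),cv2.contourArea(c))
E
```

```text
time_s: 20.2
eef_pos: [0.5254, -0.2909, 0.2087]
tool_rot: [-3.032, 0.811, 0.004]
force: [-0.6, 0.7, -4.8]
grip_width: 0.0146
gripper_force: 79.6
t 20.4 pos [ 0.5258 -0.2916  0.2097] x-az -29.651947667405388 z [-0.      0.0026 -1.    ] q [ 0.6382  0.5715 -0.2717  1.5947  0.1705  1.     -1.7732]
shift [0.0181 0.0878 0.5971] turn [-0.0004  0.0002  0.001 ] F [-0.6426  0.1764 -5.1421] M [-0.0153 -0.0197  0.038 ] w 0.01445462780963233
[[263.4374  90.5258]
 [260.1225 238.4043]]
(231, 306, 41, 28) 327.5
(298, 226, 16, 53) 361.0
(37, 210, 32, 24) 348.0
(13, 162, 37, 25) 412.5
(181, 63, 141, 216) 17038.0
(226, 73, 50, 50) 1891.5
(79, 21, 50, 57) 2140.0
(95, 32, 25, 34) 220.5
(434, 12, 78, 56) 1757.5
```

View pics/w6.png

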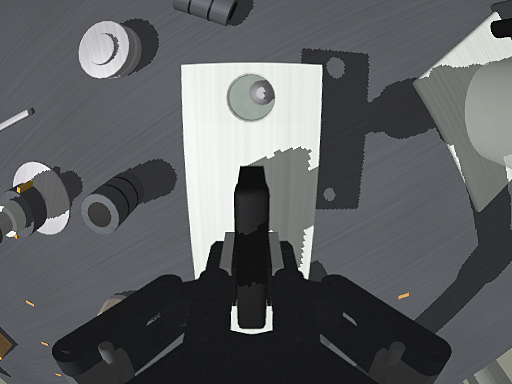

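The plate is held square. The stud tip shows through the large hole at (263,92), 1.5 px from prediction. Now I measure the hole centre in the tool frame.

```bash
python3 - <<'E'
from h import *
T=np.load("T6.npy"); a=cv2.imread("pics/w6.png"); Ti=np.linalg.inv(T)
m=(a.min(2)<205).astype(np.uint8); g=a.astype(int)
print(g[98,240],g[98,222],g[92,263],g[82,200])
sub=np.zeros_like(m); sub[68:128,222:280]=((g[...,0]<g[...,1]-1)|(g.min(2)<190))[68:128,222:280]
cs,_=cv2.findContours(m*0+sub.astype(np.uint8),cv2.RETR_EXTERNAL,cv2.CHAIN_APPROX_NONE)
c=max(cs,key=cv2.contourArea)[:,0].astype(float)
P=onz("wrist",c,T[2,3]-.0352+.008,T); Q=(P-T[:3,3])@T[:3,:3]
(e,w,h)=cv2.fitEllipse((Q[:,:2]*1000).astype(np.float32)); print("hole in tool mm",e,w,h, cv2.boundingRect(c.astype(np.int32)))
print("stud tip",onz("wrist",[263,91.5],.084,T), "plate x-az",np.degrees(np.arctan2(T[1,0],T[0,0])))
# plate side edges in tool frame
rows=[(v,np.where(g[v,150:350].min(1)>205)[0]+150) for v in range(80,220,20)]
for v,k in rows:
    L=onz("wrist",[[k.min()-.5,v],[k.max()+.5,v]],T[2,3]-.0352+.008,T); print(v,((L-T[:3,3])@T[:3,:3]*1000)[:,:2].ravel())
E
```

```text
[157 163 153] [233 238 233] [123 121 121] [237 241 238]
hole in tool mm (78.57011413574219, -1.4504603147506714) (37.97663116455078, 40.10600280761719) 89.93280792236328 (222, 68, 58, 60)
stud tip [[ 0.5917 -0.3397  0.084 ]] plate x-az -29.651947667405388
80 [ 89.7193 -40.6382  89.7662  38.8523]
100 [ 78.1138 -40.94    78.1398  38.574 ]
120 [ 66.4298 -40.7692  66.4885  39.0084]
140 [ 54.5895 -40.7146  54.6541  38.9683]
160 [ 42.4764 -40.7794  42.5382  38.4335]
180 [ 29.9636 -40.9692  29.925   -9.2253]
200 [ 16.9127 -40.6507  17.068  -11.8726]
```

```bash
python3 go.py .5231 -.3008 .128 -30; python3 -m crank '[[[0.05,0.09,0.4],[0,0,0.001],0],[[0.05,0.09,0.8],[0,0,0.001],0],[[0.05,0.09,0.8],[0,0,0.001],0],[[0.05,0.09,0.8],[0,0,0.001],0]]' ; python3 go.py .5231 -.3008 .128 -30
```

```text
t 20.45 pos [ 0.5259 -0.2919  0.2101] x-az -29.68525162453041 z [ 0.0007  0.0023 -1.    ] q [ 0.6387  0.5712 -0.2719  1.5941  0.1705  1.0001 -1.7733]
shift [0.02   0.093  0.8207] turn [-0.0004  0.0001  0.0009] F [-0.6225 -0.5672 -6.1303] M [ 0.0159  0.0155 -0.0107] w 0.014524799220701311
time_s: 20.85
eef_pos: [0.5265, -0.3025, 0.1312]
tool_rot: [-3.031, 0.816, -0.002]
force: [1.6, 0.2, -4.1]
grip_width: 0.0145
gripper_force: 79.5
t 20.85 pos [ 0.5265 -0.3025  0.1312] x-az -30.12131727350709 z [ 0.002   0.0024 -1.    ] q [ 0.6382  0.6667 -0.2489  1.6641  0.2028  0.8354 -1.7924]
shift [-0.0376  0.0027  0.0323] turn [-0.0005 -0.0001 -0.0003] F [ 1.5583  0.2485 -4.0779] M [-0.0039 -0.107  -0.0367] w 0.014539354408954128
```

```bash
python3 -m crank '[[[-0.035,0,0.03],[0,0,0],0],[[-0.035,0,0.03],[0,0,0],0],[[-0.035,0,0.03],[0,0,0],0]]' ; python3 go.py .5231 -.3008 .120 -30
python3 - <<'E'
from h import *
T=pose(); a=cams.grab_frame("wrist"); cv2.imwrite("pics/w7.png",a)
cv2.imwrite("pics/w7c.png",cv2.resize(a[55:145,195:310],(766,600),interpolation=cv2.INTER_CUBIC)); np.save("T7.npy",T)
print("stud pred",proj("wrist",[.5923,-.3405,.084],T))
E
```

```text
time_s: 21.15
eef_pos: [0.5243, -0.3013, 0.1302]
tool_rot: [-3.032, 0.817, -0.009]
force: [0.3, -0.4, -5.7]
grip_width: 0.0145
gripper_force: 79.5
t 21.15 pos [ 0.5243 -0.3013  0.1302] x-az -30.142723885861503 z [ 0.0058 -0.0005 -1.    ] q [ 0.6378  0.6628 -0.2477  1.6765  0.2045  0.8222 -1.7952]
shift [-0.0139  0.0021  0.102 ] turn [-0.0004 -0.0008 -0.0004] F [ 0.2897 -0.3866 -5.7281] M [-0.043  -0.0673  0.0275] w 0.014544418794726394
stud pred [[252.671   97.3049]]
```

View pics/w7c.png

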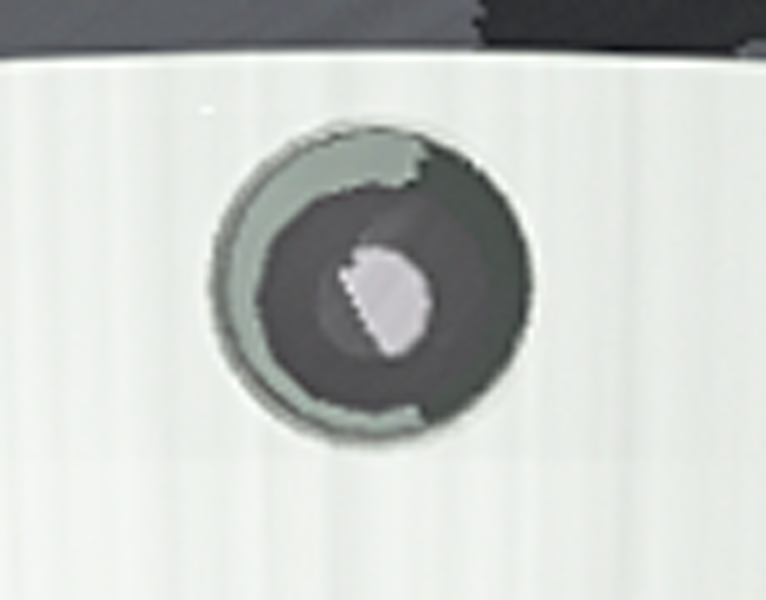

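In the crop the hole centre is at (371,282) and the stud tip at (375,300). The stud is about 1.5–2 mm toward -x of the hole, which matches the remaining shift. I apply it and lower in small steps, checking forces.

```bash
python3 -m crank '[[[-0.016,0.002,0],[0,-0.001,0],0],[[-0.016,0.002,0.04],[0,-0.001,0],0],[[-0.016,0.002,0.08],[0,-0.001,0],0],[[-0.016,0.002,0.12],[0,-0.001,0],0],[[-0.016,0.002,0.12],[0,-0.001,0],0]]' ; python3 go.py .5231 -.3008 .110 -30
```

```text
time_s: 21.7
eef_pos: [0.5215, -0.3002, 0.1155]
tool_rot: [-3.03, 0.816, 0.008]
force: [0.0, 0.2, -5.7]
grip_width: 0.0148
gripper_force: 79.5
t 21.7 pos [ 0.5215 -0.3002  0.1155] x-az -30.156891482869398 z [-0.0041  0.005  -1.    ] q [ 0.6356  0.682  -0.2434  1.6879  0.2088  0.8032 -1.7989]
shift [ 0.0176 -0.0029  0.0547] turn [-0.0004  0.001  -0.0004] F [ 0.0091  0.2258 -5.6648] M [-0.0115  0.065   0.0228] w 0.014833128269755053
```

```bash
python3 -m crank '[[[0.015,-0.002,0],[-0.0004,0.001,-0.0004],0],[[0.015,-0.002,0],[-0.0004,0.001,-0.0004],0],[[0.015,-0.002,0],[-0.0004,0.001,-0.0004],0],[[0.015,-0.002,0],[-0.0004,0.001,-0.0004],0],[[0.015,-0.002,0],[-0.0004,0.001,-0.0004],0]]' >/dev/null; python3 go.py .5231 -.3008 .110 -30;  python3 -m crank '[[[0,0,0],[0,0,0],0],[[0,0,0],[0,0,0],0]]' >/dev/null;python3 go.py .5231 -.3008 .105 -30
```

```text
t 22.2 pos [ 0.5235 -0.3011  0.1166] x-az -30.021648238830412 z [ 0.0021 -0.0014 -1.    ] q [ 0.6332  0.6798 -0.2418  1.6881  0.2125  0.7969 -1.8004]
shift [-0.0055 -0.0009  0.0664] turn [ 0.     -0.0004 -0.0001] F [-0.5073  0.159  -5.6624] M [-0.0062 -0.0274 -0.0612] w 0.01457276183633353
t 22.4 pos [ 0.5235 -0.3011  0.1166] x-az -30.017568451912393 z [ 0.002  -0.0013 -1.    ] q [ 0.6332  0.6799 -0.2418  1.6882  0.2125  0.7969 -1.8003]
shift [-0.005  -0.0008  0.1156] turn [ 0.     -0.0004 -0.    ] F [-0.1276 -0.2026 -4.8448] M [ 0.0118 -0.0414  0.0394] w 0.014714537883264782
```

```bash
python3 -m crank '[[[-0.005,0,0.03],[0,-0.0003,0],0],[[-0.005,0,0.06],[0,-0.0003,0],0],[[-0.005,0,0.09],[0,-0.0003,0],0],[[-0.005,0,0.12],[0,-0.0003,0],0],[[-0.005,0,0.12],[0,-0.0003,0],0],[[-0.005,0,0.12],[0,-0.0003,0],0]]' >/dev/null; python3 go.py .5231 -.3008 .09 -30
```

```text
t 23.0 pos [ 0.5231 -0.3008  0.1044] x-az -30.01230780940991 z [ 0.0001 -0.0002 -1.    ] q [ 0.6303  0.6959 -0.2375  1.6975  0.2176  0.7739 -1.8048]
shift [ 0.0001 -0.0003  0.1439] turn [ 0. -0. -0.] F [ 0.3882 -0.858  -4.8906] M [-0.0706  0.0145 -0.0014] w 0.014451788232546949
```

```bash
python3 -m crank '[[[0,0,0.03],[0,0,0],0],[[0,0,0.06],[0,0,0],0],[[0,0,0.08],[0,0,0],0],[[0,0,0.08],[0,0,0],0]]' >/dev/null; python3 go.py .5231 -.3008 .09 -30;python3 -m crank '[[[0,0,0.03],[0,0,0],0],[[0,0,0.06],[0,0,0],0],[[0,0,0.08],[0,0,0],0],[[0,0,0.08],[0,0,0],0]]' >/dev/null; python3 go.py .5231 -.3008 .08 -30
```

```text
t 23.4 pos [ 0.5228 -0.3007  0.0961] x-az -30.014917533497062 z [-0.0006  0.0001 -1.    ] q [ 0.6283  0.7068 -0.2342  1.7039  0.2214  0.7574 -1.808 ]
shift [ 0.0033 -0.001   0.0605] turn [ 0.      0.0001 -0.    ] F [-0.4299 -0.3845 -5.8371] M [-0.002   0.0176  0.0536] w 0.014226930168871162
t 23.8 pos [ 0.5228 -0.3007  0.0881] x-az -30.011271971037864 z [-0.0006  0.0001 -1.    ] q [ 0.6262  0.7175 -0.2309  1.7096  0.2251  0.7411 -1.8112]
shift [ 0.0034 -0.0011  0.0805] turn [ 0.      0.0001 -0.    ] F [-0.2092 -0.5749 -4.7697] M [-0.0195  0.0383 -0.0084] w 0.014171289696135915
```

```bash
for i in 1; do python3 -m crank '[[[0,0,0.03],[0,0,0],0],[[0,0,0.06],[0,0,0],0],[[0,0,0.08],[0,0,0],0],[[0,0,0.08],[0,0,0],0]]' >/dev/null; python3 go.py .5231 -.3008 .08 -30;done; python3 -m crank '[[[0,0,0.02],[0,0,0],0],[[0,0,0.04],[0,0,0],0],[[0,0,0.06],[0,0,0],0],[[0,0,0.06],[0,0,0],0]]' >/dev/null; python3 go.py .5231 -.3008 .0492 -30
```

```text
t 24.2 pos [ 0.5228 -0.3007  0.0801] x-az -30.015566746852045 z [-0.0006  0.0001 -1.    ] q [ 0.6241  0.7284 -0.2276  1.715   0.2287  0.7248 -1.8144]
shift [ 0.0031 -0.0008  0.0006] turn [ 0.      0.0001 -0.    ] F [-0.3623  0.5858 -5.2573] M [ 0.0199  0.02   -0.0197] w 0.01481012660477457
t 24.6 pos [ 0.5228 -0.3008  0.0742] x-az -30.01761996226041 z [-0.0004  0.     -1.    ] q [ 0.6225  0.7365 -0.225   1.7188  0.2315  0.7127 -1.8167]
shift [ 0.0026 -0.001   0.2496] turn [ 0.      0.0001 -0.    ] F [-0.2034  0.4086 -5.249 ] M [-0.0109  0.0255 -0.0173] w 0.014383339227501884
```

Both posts are through with no side force. I continue down slowly.

```bash
python3 -m crank '[[[0,0,0.03],[0,0,0],0],[[0,0,0.06],[0,0,0],0],[[0,0,0.09],[0,0,0],0],[[0,0,0.12],[0,0,0],0],[[0,0,0.12],[0,0,0],0]]'; python3 -m crank '[[[0,0,0.03],[0,0,0],0],[[0,0,0.06],[0,0,0],0],[[0,0,0.09],[0,0,0],0],[[0,0,0.1],[0,0,0],0],[[0,0,0.1],[0,0,0],0]]'; python3 go.py .5231 -.3008 .0492 -30
```

```text
time_s: 25.1
eef_pos: [0.5227, -0.3007, 0.0619]
tool_rot: [-3.034, 0.814, 0.001]
force: [-0.2, -0.7, -4.4]
grip_width: 0.014
gripper_force: 79.5
time_s: 25.6
eef_pos: [0.5229, -0.3008, 0.0522]
tool_rot: [3.034, -0.813, -0.0]
force: [-0.9, 0.6, -4.9]
grip_width: 0.0145
gripper_force: 79.5
t 25.6 pos [ 0.5229 -0.3008  0.0522] x-az -30.0155005772619 z [-0.0002 -0.0001 -1.    ] q [ 0.6162  0.7675 -0.2151  1.7312  0.2415  0.669  -1.8253]
shift [ 0.0014 -0.0008  0.0304] turn [ 0.  0. -0.] F [-0.9113  0.5714 -4.8771] M [ 0.0013 -0.0465  0.0494] w 0.0144831376427019
```

```bash
python3 -m crank '[[[0,0,0.015],[0,0,0],0],[[0,0,0.025],[0,0,0],0],[[0,0,0.025],[0,0,0],0]]'; python3 -m crank '[[[0,0,0.01],[0,0,0],0],[[0,0,0.01],[0,0,0],0]]';  python3 go.py .5231 -.3008 .0492 -30
```

```text
time_s: 25.9
eef_pos: [0.523, -0.3009, 0.0499]
tool_rot: [3.034, -0.814, 0.0]
force: [0.3, 0.0, -5.5]
grip_width: 0.0146
gripper_force: 79.5
time_s: 26.1
eef_pos: [0.5232, -0.301, 0.0492]
tool_rot: [3.034, -0.814, 0.001]
force: [0.5, -0.5, -3.4]
grip_width: 0.0145
gripper_force: 79.6
t 26.1 pos [ 0.5232 -0.301   0.0492] x-az -30.018852598014746 z [ 0.0007 -0.0005 -1.    ] q [ 0.6153  0.7718 -0.2136  1.7325  0.2431  0.6623 -1.8266]
shift [-0.0021 -0.0009  0.0005] turn [ 0.     -0.0001 -0.0001] F [ 0.5324 -0.5206 -3.4245] M [ 0.0314  0.0339 -0.0403] w 0.014451370437534574
```

```bash
python3 -m crank '[[[0,0,0.01],[0,0,0],0],[[0,0,0.01],[0,0,0],0]]'; python3 -m crank '[[[0,0,0.01],[0,0,0],0],[[0,0,0.01],[0,0,0],0]]'
```

```text
time_s: 26.3
eef_pos: [0.5232, -0.301, 0.0492]
tool_rot: [3.034, -0.814, 0.001]
force: [-3.1, 1.8, 4.7]
grip_width: 0.0145
gripper_force: 80.8
time_s: 26.5
eef_pos: [0.5232, -0.301, 0.0492]
tool_rot: [3.033, -0.814, 0.002]
force: [-4.0, 1.8, 10.3]
grip_width: 0.0144
gripper_force: 81.8
```

Seated: z is 0.0492, exactly the flush height, with 10 N pressing down. I let go and rise.

```bash
python3 -m crank '[[[0,0,-0.01],[0,0,0],0],[[0,0,-0.01],[0,0,0],0.7],[[0,0,-0.01],[0,0,0],0.7],[[0,0,-0.01],[0,0,0],0.7],[[0,0,-0.01],[0,0,0],0.7],[[0,0,-0.01],[0,0,0],0.7],[[0,0,-0.01],[0,0,0],0.7]]'; python3 -m crank '[[[0,0,-0.2],[0,0,0],0.7],[[0,0,-0.5],[0,0,0],0.7],[[0,0,-0.9],[0,0,0],0.7],[[0,0,-0.9],[0,0,0],0.7]]'; python3 -m crank '[[[0,0,-0.5],[0,0,0],0.7],[[0,0,-0.9],[0,0,0],0.7],[[0,0,-0.9],[0,0,0],0.7],[[0,0,-0.9],[0,0,0],0.7],[[0,0,-0.9],[0,0,0],0.7]]'
python3 - <<'E'
from h import *
a=cams.grab_frame("wrist"); b=cams.grab_frame("side"); T=pose()
m=(a.min(2)>175).astype(np.uint8); c=max(cv2.findContours(m,cv2.RETR_EXTERNAL,cv2.CHAIN_APPROX_NONE)[0],key=cv2.contourArea)
P=onz("wrist",c[:,0].astype(float),.022,T)[:,:2]; print(cv2.minAreaRect((P*1000).astype(np.float32)))
cv2.imwrite("pics/end.png",cv2.resize(np.hstack([a[0:300,50:450],b[60:360,100:500]]),(800,300)))
E
```

```text
time_s: 27.2
eef_pos: [0.5232, -0.3009, 0.048]
tool_rot: [3.034, -0.814, 0.001]
force: [0.5, 0.2, -0.3]
grip_width: 0.0599
gripper_force: 0.0
time_s: 27.6
eef_pos: [0.5269, -0.3024, 0.1437]
tool_rot: [3.032, -0.813, 0.019]
force: [0.9, -0.5, -0.5]
grip_width: 0.0595
gripper_force: 0.0
time_s: 28.1
eef_pos: [0.522, -0.3005, 0.2264]
tool_rot: [-3.034, 0.814, 0.005]
force: [-0.6, -0.2, -0.3]
grip_width: 0.0598
gripper_force: 0.0
((521.3720703125, -298.35491943359375), (81.25711059570312, 205.18511962890625), 60.25395965576172)
```

View pics/end.png

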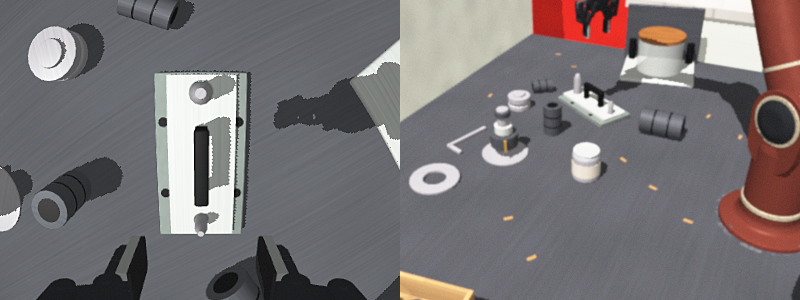

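The plate lies flush on the base, with the stud at (200,92) and the pin at (201,222) through its holes. The collar stands upright at (553,118) in the side view, and the ring, cutter head, tin and hex key look unmoved.

```bash
python3 -c "
from workcell import env
print(env.sign_off())"
```

```text
the job is handed in; nothing more can be done
None
```

The job is handed in at about 28 s: the middle-sized collar stands upright on bare table, and the guard plate lies flush on the base over stud and pin, released, though joints 3 and 4 read right at their range limits for a moment while backing off the collar (joint 4 at 2.421 against 2.42).

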